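Close and latch the packing case

TASK

The pieces are already packed: close the plywood case. Fold its flaps down flat one at a time, first the short end flap, then the long flap without a keeper, then the long flap that carries the brass keeper; then lift the blue latch bar by its red knob, swing it over the lid, let it drop fully into the keeper's notch and let go. Do not push over or shift the vessels and other pieces standing round the case.

Things in the scene. Friction and masses are not known exactly. Their poses are not given: they have to be found in the camera images.
- case: plywood case, fixed; origin at the centre of its underside, z up, yaw within 20 degrees of the world's. Outside 140 mm along its x, 240 mm along y, walls 6 mm. Rim height 117 mm on the -x side, 124 mm on the +x side and +y end, 110 mm on the -y end. The packed pieces stay below the rim. Spans x -70 to 70, y -120 to 120 mm
- end_flap (a joint): angle of the short end flap (rad): 0 closed flat, 1.57 upright, more leans outward. Panel 5 mm thick, 122 mm wide, 78 mm from hinge to free edge. Hinge along the case's x at y -120, z 110 mm; closed it reaches towards +y, top at z 115 mm. The stiff hinge (0.04 N m) stays where it is left
- plain_flap (a joint): angle of the long flap without keeper (rad): 0 closed flat, 1.57 upright, more leans outward. 5 mm thick, 236 mm long, 68 mm from hinge to free edge. Hinge along the case's y at x -70, z 117 mm; closed it reaches towards +x over the end flap, top at z 122 mm. The stiff hinge (0.05 N m) stays where it is left
- keeper_flap (a joint): angle of the long flap with the brass keeper (rad): 0 closed flat, 1.57 upright, more leans outward. 5 mm thick, 236 mm long, 98 mm from hinge to free edge. Hinge along the case's y at x +70, z 124 mm; closed it reaches towards -x over the plain flap, top at z 129 mm. The stiff hinge (0.09 N m) stays where it is left
- latch_lift (a joint): height of the latch bar above its lowest position on the pin (m), 0 to 0.045; it falls by its own weight (about 0.18 kg). It must be lifted more than 21 mm to pass over the keeper's cheeks
- latch_turn (a joint): turn of the latch bar about its pin (rad), -3.4 to 3.4: 0 = pointing away from the case (its +y), positive anticlockwise seen from above (towards the case's -x); 3.14 or -3.14 = pointing over the case along -y, in line with the notch. It swings round either side unless something tall stands there; light friction, stays where it is left
- end_edge (a point): middle of the end flap's free edge
- plain_edge (a point): middle of the plain long flap's free edge
- keeper_edge (a point): middle of the keeper flap's free edge
- notch (a point): middle of the keeper's notch, 11 mm above the keeper flap's upper (when open: outer) face, 70 mm from its hinge, at case y +75 mm. Two brass cheeks 22 mm high, 6 mm thick, 30 mm long along y (case y 60 to 90 mm) stand 24 mm apart on either side of it; closed, it is at case x 0
- pin (a point): foot of the upright steel latch pin (12 mm thick, top at z 204 mm) on the case's +y end, at case x 0, y +145, z 124 mm, on a wooden block 44 x 48 mm, 124 mm high
- latch_mid (a point): point on the blue latch bar's axis, 70 mm from the pin; the bar is 14 x 14 mm and reaches 115 mm from the pin, its underside at z 133 mm when lowest; when latched this point lies in the notch
- latch_knob (a point): grip point on the bar's red upright knob, 100 mm from the pin axis: a round cylinder 20 mm in diameter and 42 mm high standing on the bar; this point is on its axis, 25 mm above its foot, 17 mm below its top, 172 mm above the table when the bar is lowest
- vase: loose terracotta vase, 205 mm tall, 62 mm at its widest; origin at its foot. It stands beside the latch, on one side or the other, in the bar's way on that side
- dish: loose dark wooden bowl, 72 mm wide, 45 mm tall, lower than the latch bar; origin at its foot; on the other side of the latch
- bamboo: loose upright bamboo container, 48 mm thick, 203 mm tall; origin at its foot; off the end flap, to one side or the other
- gourd: loose wooden gourd, 56 mm wide, 84 mm tall; origin at its foot; off the end flap on the other side
- jug: loose green glass bottle, 54 mm wide, 190 mm tall; origin at its foot; stands outside the keeper flap
- cup: loose blue ceramic pot, 52 mm wide, 55 mm tall; origin at its foot; stands outside the plain flap

How it is judged (in metres and radians):
On the way, in this order (a step that is already met when the one before it is completed fails the run):
1. the end flap is folded down flat (value of joint end_flap below 0.1 rad), for 0.1 s.
2. then the plain long flap is folded down flat over it (value of joint each of end_flap, plain_flap below 0.1 rad), for 0.1 s.
3. then the keeper flap is folded down flat over both (all of step 2 and value of joint keeper_flap below 0.1 rad), for 0.1 s.
4. then, with all flaps down, the latch bar is lifted over the keeper (all of step 3 and value of joint latch_lift above 0.015 m and horizontal distance between latch_mid and notch below 0.03 m), for 0.05 s.
At the end, for the whole second after the job is handed in: All three flaps lie flat (each within 0.1 rad of closed), the latch bar has dropped to within 6 mm of its lowest position with its mid point within 12 mm (seen from above) of the middle of the notch, everything is released and the tall vessels stand still (all of step 3 and value of joint latch_lift below 0.006 m and horizontal distance between latch_mid and notch below 0.012 m and linear speed of each of vase, bamboo, jug below 0.02 m/s); the robot touches nothing.
It fails at once if a piece standing round the case is shifted more than 30 mm (distance of any of vase, dish, bamboo, gourd, jug, cup from where it was at the start of the episode above 0.03 m).
It fails at once if a piece standing round the case is tipped more than 0.4 rad (angle between any of vase, dish, bamboo, gourd, jug, cup's own z axis and vertical above 0.4 rad).
It also fails if it takes over 72 s, if anything falls off the work surface, if the arm or the gripper's body presses on something with over 40 N, if the wrist force passes 120 N, or if a joint passes its speed limit or range.

ROBOT

A 6-joint arm with a two-finger parallel gripper is mounted at the origin on the work surface. World frame = base frame: x ahead of the robot, y to its left, z up, the work surface at z = 0. Lengths are in mm, angles in rad, forces in N, time in s.
With the tool pointing down it reaches from about 325 to 875 mm from the base axis. Payload 4.4 kg.
Tool frame: the origin (TCP) lies on the centre line of the jaws, within the pads' length; the fingertips stand ahead of it and the grasp point (between the pads) lies 6 mm ahead of it (ctrl.tcp_to_tips is the z of the fingertips in the tool frame, in mm); z points along the fingers, y is the direction in which the jaws open and shut (so a half turn about z gives the same grasp; the last joint's range is limited). The gripper opens to 85 mm and grips with 20 to 120 N. Pads are 22 mm wide; open, the fingers measure 114 mm over their backs; the gripper's body (76 mm by 85 mm) begins 54 mm behind the grasp point. The pads swing forward as they close: fully open they stand 13 mm farther back than shut.
Start: joints at [-1.48, 0.207, 1.542, -0, 1.393, -0.15], TCP at [137.671, -558.278, 256.282] pointing down, gripper open.
Joint ranges: [-2.73, 2.73], [-0.86, 2.22], [0.23, 2.46], [-1.11, 4.25], [0.08, 2.63], [-2.82, 2.82]. Speed limits (rad/s): [2.79, 2.79, 3.14, 3.14, 3.14, 3.14].

INTERFACE

Orientations are given as a 3x3 rotation matrix whose columns are the frame's x, y, z axes.
In Python, from plant import ctrl, sensors, optics gives the robot as it stands. Calls block until the motion is done:
- ctrl.move_ptp(position, orientation): joint-space move of the TCP to a pose.
- ctrl.move_l(position, rot=None, vel=150, threshold=None): straight line of the TCP; rot=None keeps the orientation; vel is the mean speed in mm/s. With threshold (N) it stops when the force on the tool has changed by that much, and returns True; else False.
- ctrl.set_joints(angles): joint-space move.
- ctrl.gripper_to(opening, force=None): finger opening in mm; force is the grip in N (None keeps the last); returns when the fingers have stopped.
- ctrl.hold(seconds).
- ctrl.solve_ik(position, orientation): joint angles nearest the present ones, or None.
- sensors.read_state(): the state.
- optics.grab_frame(name): name is "scene" or "side" or "wrist"; returns (picture, depth): 420x560x3 uint8, red, green, blue; 420x560 float32, mm along the optical axis (not along the pixel's ray), 0 where there is no reading.
- optics.camera_params(name): a dict with "mtx" (3x3 intrinsics, pixels), "R" (3x3) and "t" (3): a world point X has camera coordinates R X + t; the wrist camera has in their place "T_tool_cam" (4x4, takes a point from camera to tool coordinates, whose origin is the TCP and whose axes are the flange's). Camera axes: x right, y down, z forward; pixel columns grow to the right and rows downward; lengths in mm; the calibration is good to about 2 mm. A picture is of the moment at which its call begins: read the wrist's pose just before it. camera_params takes no time and is no camera call.
A pose or a line that the arm cannot do raises ctrl.MotionError and nothing moves.
- ctrl.finish_job(): hands the job in, once; it reports no verdict.
The state is a dict: "t": time; "q": joint angles; "qvel": joint speeds; "tau": joint torques, N m; "eef_pos": TCP position; "eef_rot": TCP orientation; "force": force on the tool from outside, world axes, zero at the start; "wrist_torque": the same for the moment, N m; "grip_width": finger opening in mm.
Only numpy, scipy, OpenCV 4.12 (cv2) and the standard library are available. Lean on these libraries where they do the work, as an engineer would, in place of code of your own. Each camera call takes 0.05 s, during which the arm holds its last target.

## Working session

There is one attempt and no reset: what is moved stays moved. The work goes in short steps, each a Python script; the robot and the scene stay as the last script left them, time stands still between calls to the robot, and variables do not carry over. Pictures are saved under pics/ and viewed, and the job is handed in when it is done.

```bash
ls; mkdir -p pics
python3 - <<'E'
from plant import ctrl,sensors,optics
import cv2
s=sensors.read_state();print(s['t'],s['eef_pos'],ctrl.tcp_to_tips)
for n in("scene","side"):
    p,d=optics.grab_frame(n);cv2.imwrite(f"pics/{n}0.png",p[:,:,::-1])
    import numpy as np; np.save(f"{n}0.npy",d); 
    c=optics.camera_params(n);print(n,c['mtx'].tolist(),(-c['R'].T@c['t']).round(1),c['R'].round(3).tolist())
E
```

```text
pics
0.0 [ 137.62387938 -557.56492753  255.11536428] 25.0
scene [[412.9785837389189, 0.0, 286.27045304324815], [0.0, 412.9785837389189, 212.07593822485885], [0.0, 0.0, 1.0]] [1064.     8.1  702.7] [[-0.015, 1.0, 0.015], [0.764, 0.021, -0.645], [-0.645, 0.002, -0.764]]
side [[465.77100703095897, 0.0, 277.77698662888673], [0.0, 465.77100703095897, 212.19202931186277], [0.0, 0.0, 1.0]] [ 269.7 -605.5  900.7] [[0.881, -0.473, 0.016], [-0.351, -0.676, -0.648], [0.318, 0.565, -0.761]]
```

View pics/scene0.png

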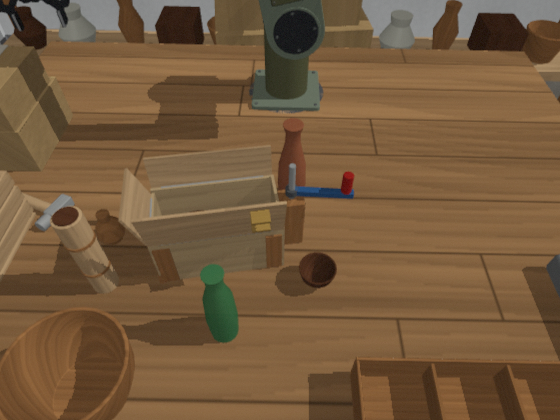

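View pics/side0.png

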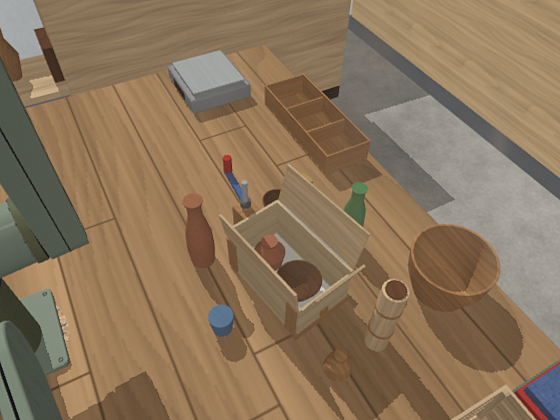

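```bash
cat > h.py <<'E'
import numpy as np,cv2
from plant import ctrl,sensors,optics
def cloud(n,d):
    c=optics.camera_params(n);K=c['mtx'];v,u=np.mgrid[:d.shape[0],:d.shape[1]]
    P=np.stack([(u-K[0,2])/K[0,0]*d,(v-K[1,2])/K[1,1]*d,d],-1)
    return (P-c['t'])@c['R']
def ray(n,u,v,z):
    c=optics.camera_params(n);K=c['mtx'];o=-c['R'].T@c['t']
    r=c['R'].T@np.array([(u-K[0,2])/K[0,0],(v-K[1,2])/K[1,1],1]);return o+r*(z-o[2])/r[2]
def proj(n,X):
    c=optics.camera_params(n);x=np.asarray(X)@c['R'].T+c['t'];x=x@c['mtx'].T;return x[...,:2]/x[...,2:]
E
python3 - <<'E'
from h import *
for n,b in(("scene",(100,100,380,350)),("side",(170,130,450,390))):
    im=cv2.imread(f"pics/{n}0.png");x0,y0,x1,y1=b
    a=cv2.resize(im[y0:y1,x0:x1],None,fx=2.3,fy=2.3,interpolation=cv2.INTER_CUBIC);cv2.imwrite(f"pics/{n}0z.png",a)
d=np.load("scene0.npy");P=cloud("scene",d)
for u,v in[(200,245),(160,250),(260,250),(292,165),(292,168),(347,175),(210,275),(220,180),(220,230)]:print(u,v,P[v,u].round(1))
# +x wall
Q=P[225:270,165:272].reshape(-1,3);Q=Q[(Q[:,2]>15)&(Q[:,2]<115)]
import numpy as np
A=np.c_[Q[:,1],np.ones(len(Q))]
w=np.ones(len(Q),bool)
for _ in range(8):
    k=np.linalg.lstsq(A[w],Q[w,0],rcond=None)[0];r=Q[:,0]-A@k;w=abs(r)<max(3,2*np.std(r[w]))
print("wall",k,np.degrees(np.arctan(-k[0])),w.sum(),len(Q),np.std(r[w]))
for n in("scene","side"):
    im=cv2.imread(f"pics/{n}0.png");P=cloud(n,np.load(f"{n}0.npy"));hsv=cv2.cvtColor(im,cv2.COLOR_BGR2HSV);h,s,v=cv2.split(hsv)
    for nm,m in(("blue",(h>100)&(h<125)&(s>150)),("red",((h<5)|(h>175))&(s>220)&(v>90)),("green",(h>60)&(h<90)&(s>120))):
        N,L,st,ce=cv2.connectedComponentsWithStats(m.astype(np.uint8))
        for i in range(1,N):
            if st[i,4]>30: q=P[L==i];print(n,nm,st[i],q.min(0).round(),q.max(0).round(),np.median(q,0).round(1))
E
```

```text
200 245 [ 639.2 -142.1  103.8]
160 250 [ 651.7 -210.3  103.7]
260 250 [618.4 -38.3  62.4]
292 165 [535.4  17.7 204.2]
292 168 [544.2  17.7 205.4]
347 175 [540.6 115.5 187.8]
210 275 [753.1 -98.1 191. ]
220 180 [ 492.2 -122.5  118.8]
220 230 [ 643.9 -100.6  154.8]
wall [-1.87414508e-01  6.11840944e+02] 10.614923230774815 2760 3051 0.8240203700224099
scene blue [297 187  56  11 384] [532.  28. 136.] [550. 130. 150.] [544.7  72.8 145.9]
```

View pics/scene0z.png

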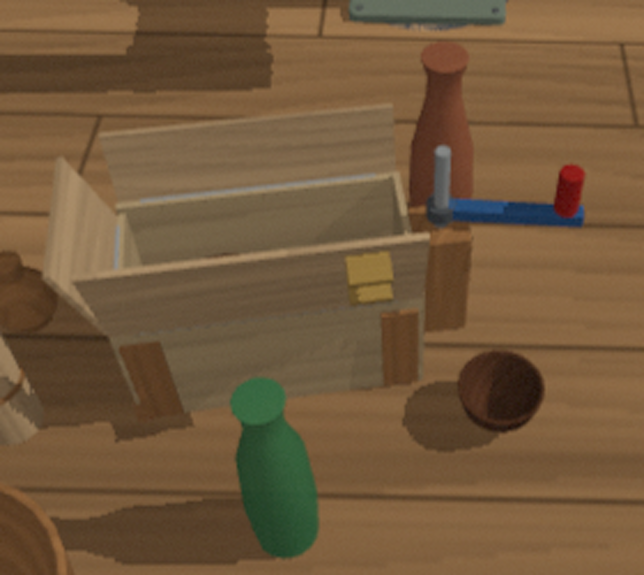

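View pics/side0z.png

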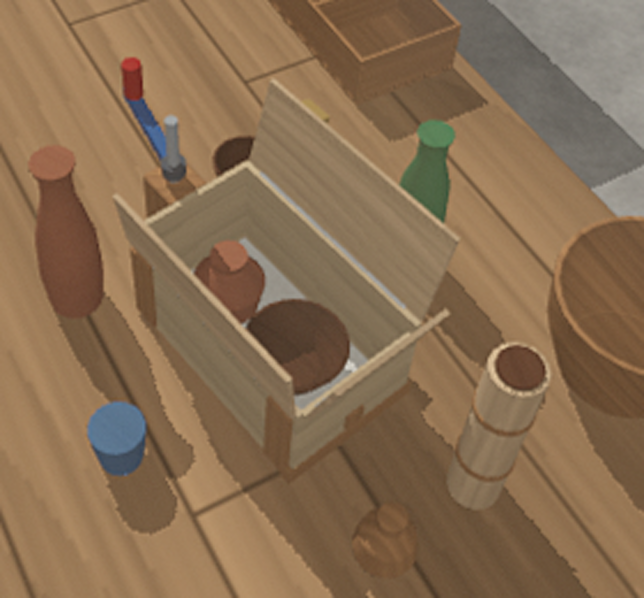

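Run:
```python
from h import *
print("pin",ray("scene",292.2,166,204),ray("side",244.8,182.5,204))
print("knob",ray("scene",347.8,174.5,189),ray("side",227.3,157.5,189))
yaw=np.radians(10.6);ey=np.array([-np.sin(yaw),np.cos(yaw)]);ex=np.array([ey[1],-ey[0]])
P=cloud("scene",np.load("scene0.npy"));S=cloud("side",np.load("side0.npy"))
# side: pin pixels
for u,v in[(244,190),(245,195),(227,165),(227,168)]:print("side",S[v,u].round(1))
pin=np.array([538,18.]);c=pin-145*ey;print("c",c)
def loc(Q):
    q=Q[...,:2]-c;return np.stack([q@ex,q@ey,Q[...,2]],-1)
# objs: clouds in case frame, by side-cam boxes & scene-cam
for nm,C,b in(("vase",S,(186,195,214,267)),("cup",S,(208,305,234,334)),("bamboo",S,(366,280,408,350)),("gourd",S,(323,350,350,379)),("jug",P,(202,266,238,340)),("dish",P,(300,255,336,286)),("plainflap",P,(155,160,270,185)),("keeper",P,(145,213,270,235)),("endf",P,(122,172,150,225)),("bambooP",P,(55,208,118,290)),("gourdP",P,(96,210,124,243)),("vaseP",P,(280,120,304,180))):
    q=C[b[1]:b[3],b[0]:b[2]].reshape(-1,3);q=q[q[:,2]>8];l=loc(q);print(nm,np.percentile(l,2,0).round(),np.percentile(l,98,0).round(),np.median(l,0).round())
    if nm in("plainflap","keeper","endf"):
        m=np.median(l,0);
        U=np.linalg.svd(l[::3]-m)[2];print(U[2].round(2))
```

```text
pin [537.71810503  18.03125006 204.        ] [537.95924974  14.29782927 204.        ]
knob [540.52979136 116.79604245 189.        ] [542.61985894 115.12927515 189.        ]
side [533.7  10.7 186.8]
side [535.6  11.3 169.8]
side [538.4 110.2 172. ]
side [537.2 108.6 164.6]
c [ 564.67294584 -124.52562563]
vase [-143.  135.   15.] [-94. 175. 207.] [-122.  149.  116.]
cup [-202.  -32.   18.] [-156.   15.   58.] [-180.  -13.   54.]
bamboo [  29. -250.   16.] [  69. -206.  205.] [  37. -233.  149.]
gourd [ -81. -247.   23.] [ -41. -201.   84.] [ -65. -227.   51.]
jug [ 69. -28.  13.] [215.  19. 191.] [203.  -3. 123.]
dish [ 84. 144.   9.] [148. 208.  47.] [101. 181.  30.]
plainflap [-79. -99. 107.] [-64. 110. 175.] [-74.   3. 140.]
[ 0.76 -0.1  -0.65]
keeper [ -42. -113.   72.] [115.  86. 219.] [ 90.  -9. 185.]
[ 0.78 -0.13 -0.61]
endf [ -61. -148.  115.] [ 96. -96. 219.] [  -6. -135.  163.]
[-0.19  0.98  0.02]
bambooP [ -56. -241.   18.] [  80. -200.  204.] [  69. -215.  113.]
gourdP [ -62. -239.   19.] [  59. -144.  183.] [ -39. -212.   51.]
vaseP [-123.  140.   83.] [  5. 187. 206.] [-97. 161. 155.]
```

```bash
cat >> h.py <<'E'
yaw=np.radians(10.6);ey=np.array([-np.sin(yaw),np.cos(yaw)]);ex=np.array([ey[1],-ey[0]])
pin=np.array([538,17.]);c=pin-145*ey
def W(x,y,z):
    p=c+x*ex+y*ey;return np.array([p[0],p[1],z])
def R(psi):
    C,S=np.cos(psi),np.sin(psi);return np.array([[C,S,0],[S,-C,0],[0,0,-1.]])
def tip(x,y,z):return W(x,y,z+25)
def st(m=''):
    s=sensors.read_state();print(m,round(s['t'],2),s['eef_pos'].round(1),s['force'].round(1),round(s['grip_width'],1));return s
E
python3 - <<'E'
from h import *
s=sensors.read_state();print(s['eef_rot'].round(2).tolist())
for nm,p in(("end",tip(-8,-180,240)),("endc",tip(-8,-75,113)),("plain",tip(-115,-10,165)),("keep",tip(150,-65,199)),("keepc",tip(5,-65,127))):
  for k in range(-1,3):
    q=ctrl.solve_ik(p,R(yaw+k*np.pi/2));print(nm,k,p.round(),None if q is None else np.round(q,2))
for t in(-.21,-1.5,-3.14):
  for k in (0,1,2,3):
    d=np.cos(t)*ey-np.sin(t)*ex;p=pin+100*d;psi=np.arctan2(d[1],d[0])+k*np.pi/2
    q=ctrl.solve_ik([p[0],p[1],210],R(psi));print(t,k,p.round(),None if q is None else np.round(q,2))
E
```

```text
[[0.97, 0.24, -0.0], [0.24, -0.97, 0.0], [0.0, -0.0, -1.0]]
end -1 [ 590. -304.  265.] [-0.61  0.39  1.29 -0.    1.46  2.35]
end 0 [ 590. -304.  265.] [-0.61  0.39  1.29 -0.    1.46  0.78]
end 1 [ 590. -304.  265.] [-0.61  0.39  1.29 -0.    1.46 -0.79]
end 2 [ 590. -304.  265.] [-0.61  0.39  1.29 -0.    1.46 -2.36]
endc -1 [ 571. -201.  138.] [-0.48  0.39  1.57 -0.    1.18  2.48]
endc 0 [ 571. -201.  138.] [-0.48  0.39  1.57 -0.    1.18  0.9 ]
endc 1 [ 571. -201.  138.] [-0.48  0.39  1.57 -0.    1.18 -0.67]
endc 2 [ 571. -201.  138.] [-0.48  0.39  1.57 -0.    1.18 -2.24]
plain -1 [ 453. -157.  190.] [-0.51  0.07  1.84 -0.    1.23  2.44]
plain 0 [ 453. -157.  190.] [-0.51  0.07  1.84 -0.    1.23  0.87]
plain 1 [ 453. -157.  190.] [-0.51  0.07  1.84 -0.    1.23 -0.7 ]
plain 2 [ 453. -157.  190.] [-0.51  0.07  1.84 -0.    1.23 -2.27]
keep -1 [ 724. -162.  224.] [-0.34  0.58  1.1  -0.    1.46  2.62]
keep 0 [ 724. -162.  224.] [-0.34  0.58  1.1  -0.    1.46  1.05]
keep 1 [ 724. -162.  224.] [-0.34  0.58  1.1  -0.    1.46 -0.52]
keep 2 [ 724. -162.  224.] [-0.34  0.58  1.1  -0.    1.46 -2.
[... 227 characters left out ...]
2.] [-0.45  0.38  1.54 -0.    1.22 -2.21]
-0.21 0 [540. 117.] [ 0.06  0.2   1.65 -0.    1.29  0.08]
-0.21 1 [540. 117.] [ 0.06  0.2   1.65 -0.    1.29 -1.49]
-0.21 2 [540. 117.] None
-0.21 3 [540. 117.] [ 0.06  0.2   1.65 -0.    1.29  1.65]
-1.5 0 [635.  42.] [-0.07  0.37  1.43 -0.    1.34  1.25]
-1.5 1 [635.  42.] [-0.07  0.37  1.43 -0.    1.34 -0.33]
-1.5 2 [635.  42.] [-0.07  0.37  1.43 -0.    1.34 -1.9 ]
-1.5 3 [635.  42.] [-0.07  0.37  1.43 -0.    1.34  2.82]
-3.14 0 [557. -81.] [-0.3   0.22  1.62 -0.    1.3   2.66]
-3.14 1 [557. -81.] [-0.3   0.22  1.62 -0.    1.3   1.09]
-3.14 2 [557. -81.] [-0.3   0.22  1.62 -0.    1.3  -0.49]
-3.14 3 [557. -81.] [-0.3   0.22  1.62 -0.    1.3  -2.06]
```

```bash
cat >> h.py <<'E'
Rf=R(yaw+np.pi/2)
def fold(f,r,hz,x_start,hw):
    """f(u,z): u = inward distance from hinge -> tip pose"""
    ctrl.move_l(f(x_start,hz+r),vel=120)
    st('down')
    stop=ctrl.move_l(f(-5-hw,hz+r),vel=80,threshold=25);st(f'upright {stop}')
    for a in np.radians([75,60,45,30,18,8]):
        stop=ctrl.move_l(f(r*np.cos(a)-5*np.sin(a)-hw,hz+r*np.sin(a)+5*np.cos(a)),vel=80,threshold=25)
        if stop: st(f'STOP {a}');return
    stop=ctrl.move_l(f(r-hw,hz+3),vel=40,threshold=12);st(f'flat {stop}')
E
python3 - <<'E'
from h import *
ctrl.gripper_to(0);s=st()
p=s['eef_pos'].copy();p[2]=290;ctrl.move_l(p,vel=200)
ctrl.move_ptp(tip(-8,-185,250),Rf);st()
f=lambda u,z:tip(-8,-120+u,z)
fold(f,60,110,-65,12)
ctrl.move_l(tip(-8,-85,250),vel=200);st()
for n in("scene","side"):
    p,d=optics.grab_frame(n);cv2.imwrite(f"pics/{n}1.png",p[:,:,::-1])
E
```

```text
0.87 [ 137.7 -558.3  256.3] [ 0.3 -0.2  0.3] 0.3
 3.06 [ 590.1 -310.   275. ] [-0.9 -0.7  0.2] 0.2
down 3.88 [ 591.3 -309.3  195.9] [-0.4  0.2 -0.3] 0.1
upright False 4.62 [ 582.  -261.4  195. ] [ 0.5 -0.7  0.5] -0.3
flat True 6.92 [ 571.  -198.4  140. ] [-1.4 -0.4  7.4] 0.1
 7.75 [ 571.6 -210.   273.1] [ 0.6  0.4 -0.5] -0.1
```

View pics/side1.png

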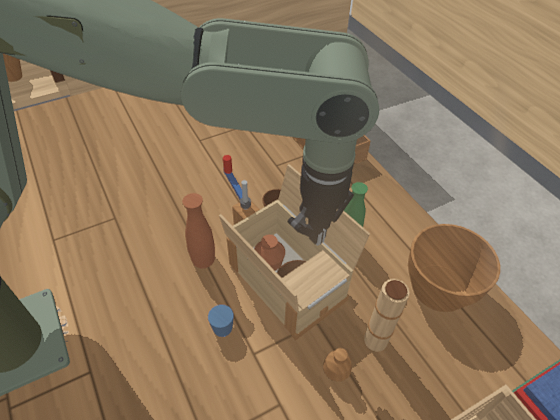

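View pics/scene1.png

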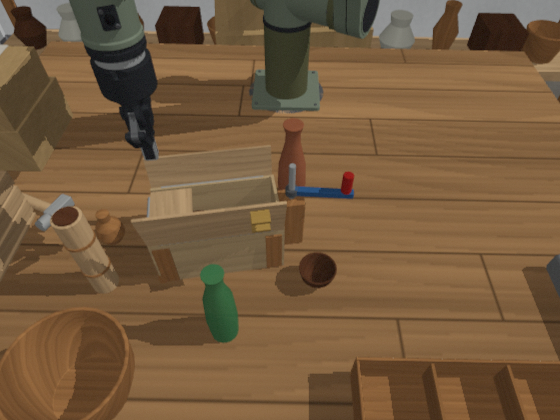

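The end flap lies flat: it shows around (315,280) in the side view and (172,203) in the scene view. The pieces round the case are unmoved. Next is the plain flap.

Run:
```python
from h import *
ctrl.move_l(tip(-120,-25,250),vel=250);st()
f=lambda u,z:tip(-70+u,-25,z)
fold(f,52,117,-50,15)
ctrl.move_l(tip(-30,-45,255),vel=200);st()
for n in("scene","side"):
    p,d=optics.grab_frame(n);cv2.imwrite(f"pics/{n}2.png",p[:,:,::-1])
a=cv2.imread("pics/scene2.png");b=cv2.imread("pics/side2.png");cv2.imwrite("pics/both2.png",cv2.resize(np.hstack([a[80:380,:400],b[80:380,150:550]]),(800,300)))
```

```text
8.51 [ 452.  -172.5  275. ] [-0.4 -0.4  0.2] 0.0
down 9.33 [ 452.1 -172.6  194.6] [-0.  -0.   0.4] 0.3
upright False 9.86 [ 481.2 -166.5  194. ] [-0.7 -0.4 -0.2] 0.4
flat True 11.95 [ 537.5 -156.5  147.1] [-1.3  1.4  6.9] -0.0
 12.78 [ 542.6 -174.8  278.2] [-0.9  0.2  0.2] 0.2
```

View pics/both2.png

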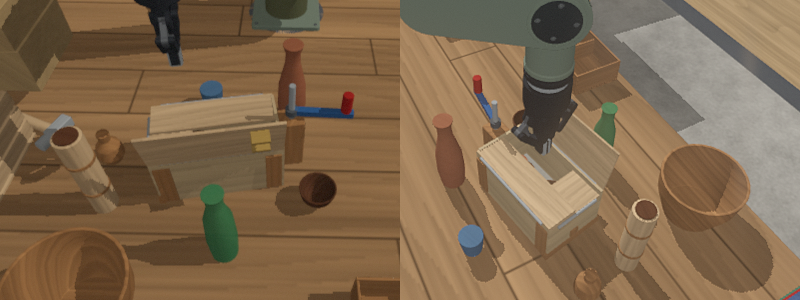

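The plain flap is flat, with contact at tip z 122 mm as expected. The pieces are unmoved. Next is the keeper flap.

Run:
```python
from h import *
ctrl.move_l(tip(160,-70,255),vel=250);st()
f=lambda u,z:tip(70-u,-70,z)
fold(f,76,124,-85,15)
ctrl.move_l(tip(5,-70,260),vel=200);st()
for n in("scene","side"):
    p,d=optics.grab_frame(n);cv2.imwrite(f"pics/{n}3.png",p[:,:,::-1]);np.save(f"{n}3.npy",d)
a=cv2.imread("pics/scene3.png");b=cv2.imread("pics/side3.png");cv2.imwrite("pics/both3.png",cv2.resize(np.hstack([a[80:380,:400],b[80:380,150:550]]),(800,300)))
```

```text
13.79 [ 734.1 -164.8  279. ] [ 0.2 -0.1 -0.1] 0.2
down 14.4 [ 729.8 -166.   225.6] [ 0.1 -0.7  0.6] 0.0
upright False 15.36 [ 666.1 -177.7  224.9] [0.1 0.8 0.4] -0.1
flat True 17.98 [ 587.3 -193.   153.9] [-0.6  0.7  7.1] 0.1
 18.78 [ 581.7 -193.   283.2] [-0.2  0.2 -0.9] 0.1
```

View pics/both3.png

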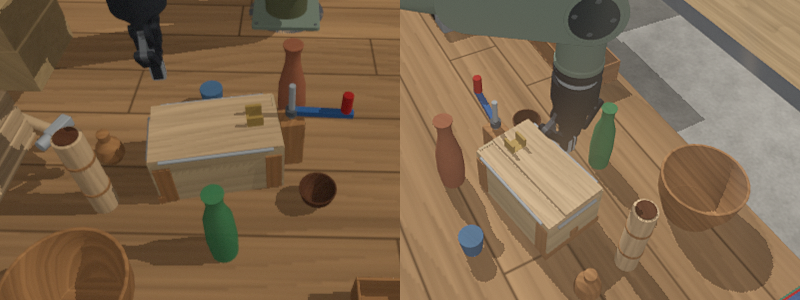

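Run:
```python
from h import *
for n in("scene","side"):
    im=cv2.imread(f"pics/{n}3.png");h,s,v=cv2.split(cv2.cvtColor(im,cv2.COLOR_BGR2HSV));P=cloud(n,np.load(f"{n}3.npy"))
    m=(h>17)&(h<30)&(s>130)
    L=(P[...,:2]-c);l=np.stack([L@ex,L@ey,P[...,2]],-1)
    k=m&(abs(l[...,0])<60)&(abs(l[...,1]-70)<60)&(l[...,2]>125)
    k2=k&(l[...,2]>145)
    q=l[k];print(n,k.sum(),np.percentile(q,3,0).round(1),np.percentile(q,97,0).round(1))
    q=l[k2];print(k2.sum(),np.percentile(q,3,0).round(1),np.percentile(q,97,0).round(1))
```

```text
scene 341 [-17.3  62.  129.9] [ 18.5  89.1 152.1]
152 [-17.8  62.  145.6] [ 18.6  89.3 152.4]
side 14 [-20.5  58.8 135.1] [ 15.6  86.2 152.4]
8 [-20.2  60.2 146.8] [ 15.4  86.6 152.6]
```

```bash
cat >> h.py <<'E'
kn=np.array([541.3,116.2])
def bar(t,z):
    d=np.cos(t)*ey-np.sin(t)*ex;p=pin+100*d;return np.array([p[0],p[1],z]),R(np.arctan2(d[1],d[0])+.3)
E
python3 - <<'E'
from h import *
d=kn-pin;t0=-np.arctan2(d@ex,d@ey);print(t0,np.hypot(*d))
p,r=bar(t0,300);ctrl.move_ptp(p,r);st()
ctrl.gripper_to(60)
s=st();po,_=s['eef_pos'],0
a,_=optics.grab_frame("wrist");b,_=optics.grab_frame("scene")
cv2.imwrite("pics/w4.png",cv2.resize(np.hstack([a,b])[:,:,::-1],(800,300)))
E
```

```text
-0.21825876672702707 99.25487393574181
 20.07 [541.7 116.  299.8] [-0.  -0.5 -0.5] -0.1
 20.68 [541.3 116.9 300. ] [ 0.1  0.2 -1.1] 60.0
```

View pics/w4.png

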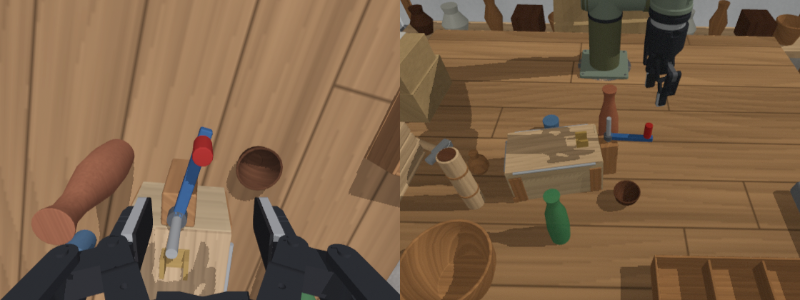

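Run:
```python
from h import *
w=optics.camera_params("wrist");s=sensors.read_state();T=w["T_tool_cam"]
for X in([541.3,116.2,189],[538,17,204]):
    t=s['eef_rot'].T@(np.array(X)-s['eef_pos']);x=np.linalg.inv(T)@np.r_[t,1];x=w['mtx']@x[:3];print(x[:2]/x[2]/560*400)
```

```text
[202.80945456 157.82031235]
[172.95075176 253.83954628]
```

The wrist view agrees with the measurements: the knob top is predicted at (203,158) and seen there, and the pin top is predicted at (173,254) and also seen there. Now I grip the knob.

Run:
```python
from h import *
ctrl.gripper_to(50)
t0=-.218;p,r=bar(t0,181)
print(ctrl.move_l(p,r,vel=120,threshold=15));st()
ctrl.gripper_to(0,40);st('grip')
p[2]=211;ctrl.move_l(p,r,vel=60);st('lift')
a,_=optics.grab_frame("wrist");b,_=optics.grab_frame("scene")
cv2.imwrite("pics/w5.png",cv2.resize(np.hstack([a,b])[:,:,::-1],(800,300)))
```

```text
False
 22.18 [542.1 117.  182. ] [-0.6 -0.5  0. ] 50.0
grip 22.56 [541.8 117.1 181.8] [0.8 2.2 2.5] 18.6
lift 23.21 [541.4 116.9 211.1] [ 1.1  0.4 -2.5] 19.0
```

View pics/w5.png

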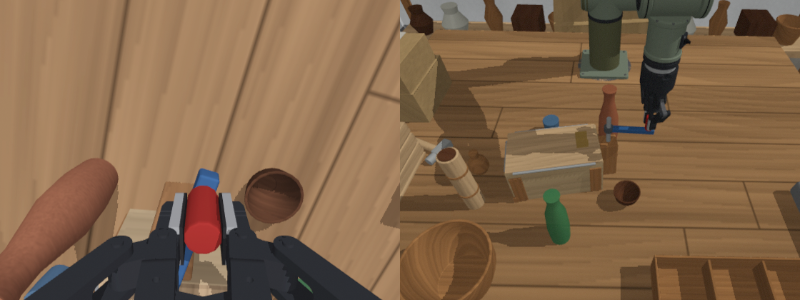

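Run:
```python
from h import *
for i,t in enumerate(np.linspace(-.218,-np.pi,21)[1:]):
    p,r=bar(t,211);stop=ctrl.move_l(p,r,vel=70,threshold=30)
    if i%4==3 or stop: st(f'{t:.2f} {stop}')
    if stop:break
a,_=optics.grab_frame("side");b,_=optics.grab_frame("scene")
cv2.imwrite("pics/w6.png",cv2.resize(np.hstack([a,b])[:,:,::-1],(800,300)))
```

```text
-0.80 False 24.74 [595.3  98.4 210.8] [-0.3 -4.3 -1.8] 19.0
-1.39 False 26.18 [630.4  53.  210.6] [-3.7 -4.5 -2.4] 18.9
-1.97 False 27.61 [635.4  -3.7 210.8] [-5.   1.4 -1.7] 18.7
-2.56 False 29.04 [607.9 -54.4 211.1] [-2.7  2.9 -2. ] 18.6
-3.14 False 30.48 [557.2 -81.6 211.4] [-0.7  0.1 -1.3] 18.6
```

View pics/w6.png

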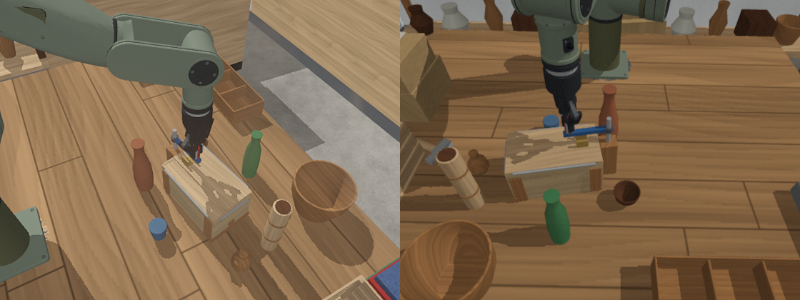

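The bar now hangs over the keeper and the swing forces stayed small. Next I lower it.

Run:
```python
from h import *
ctrl.hold(.2)
p,r=bar(-np.pi,182);print(ctrl.move_l(p,r,vel=40,threshold=10));st('low')
ctrl.gripper_to(45);st('open')
p[2]=300;ctrl.move_l(p,r,vel=120);st()
p,r2=bar(-.3,300)
q=sensors.read_state()['eef_pos'].copy();q[0]-=110;ctrl.move_l(q,vel=200)
a,_=optics.grab_frame("side");b,d=optics.grab_frame("scene");np.save("scene7.npy",d)
cv2.imwrite("pics/scene7.png",b[:,:,::-1])
cv2.imwrite("pics/w7.png",cv2.resize(np.hstack([a[100:350,130:430],b[100:350,120:420]])[:,:,::-1],(800,333)))
im=b[:,:,::-1].copy();h,s_,v=cv2.split(cv2.cvtColor(im,cv2.COLOR_BGR2HSV));P=cloud("scene",d)
L=P[...,:2]-c;l=np.stack([L@ex,L@ey,P[...,2]],-1)
for nm,m in(("blue",(h>100)&(h<125)&(s_>150)),("red",((h<5)|(h>175))&(s_>200))):
    k=m&(abs(l[...,0])<60)&(l[...,1]>0)&(l[...,1]<160)&(l[...,2]>125);x=l[k];print(nm,k.sum(),np.percentile(x,5,0).round(1),np.percentile(x,95,0).round(1))
```

```text
False
low 31.65 [556.7 -81.6 182.4] [ 0.8 -2.1  0.1] 19.1
open 32.02 [556.3 -80.9 181.9] [-0.1 -0.7 -0.3] 45.0
 33.15 [555.8 -81.1 298.8] [ 0.1 -0.3  0. ] 45.3
blue 305 [ -3.4  37.1 139. ] [  8.3 131.2 148.4]
red 183 [ -3.5  38.2 155.4] [ 10.9  52.6 190. ]
```

View pics/w7.png

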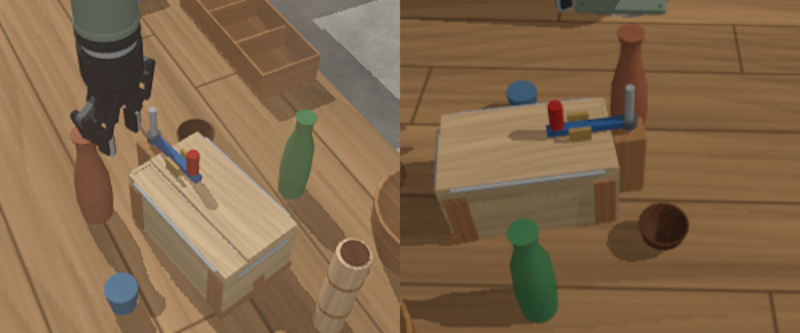

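The bar sits between the brass cheeks with its top at about z 148 mm (147 expected) and knob top at about 190 mm (189 expected). The lid is flat, the vessels are standing and the gripper is clear.

Run:
```python
from h import *
ctrl.hold(.3);st();ctrl.finish_job()
```

```text
34.25 [446.2 -81.1 298.7] [-0.2  0.6  0.1] 45.1
the job is handed in; nothing more can be done
```

The case is closed and latched, and I handed the job in at 34 s of the 72 s allowed; no verdict was reported.

- **Flaps:** I folded the end, plain and keeper flaps down in that order with the closed fingertips. Contact came at tip heights of 115, 122 and 129 mm, which match the given closed heights.
- **Latch:** I gripped the bar by its knob, lifted it about 30 mm and swung it round the dish side, away from the vase. I then lowered it into the notch and let go.
- **Last checks:** In the final picture the bar lies between the brass cheeks. Its top is at about 148 mm (147 expected) and the knob top at about 190 mm (189 expected). All three flaps are flat, the vessels in view are standing and look unmoved, and the gripper is clear. I compared the vessels by eye, not by measuring. The gourd was last seen in the picture before lowering.
- **Disagreements:** The two cameras put the pin about 4 mm apart along y. I used a value between them, and the keeper cheeks then showed where predicted to within 1–3 mm. No check failed.

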